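Spin the bead wheel and brake it at the pointer

TASK

Check that the bead wheel runs free: flick its plain post with a fingertip to set the wheel spinning anticlockwise (seen from above), and let the bead run past the fixed pointer at least once and on round by itself. On a later pass brake the wheel by pressing a fingertip on its flat face, so that the first time it stops the bead stands at the pointer (at most 20 mm to either side), then lift the finger off. Grasp nothing, never touch the bead, leave the post alone after the flick, do not nudge the wheel once it has stopped, and leave the things lying around undisturbed.

Things in the scene. Friction and masses are not known exactly. Their poses are not given: they have to be found in the camera images.
- foot: Fixed grey foot of the bead wheel, 184 mm across, below the wheel. Origin: on the wheel's axis at table height. Its x axis points to the pointer: a low arm, 22 mm wide, ending in an upright 46 mm high, 146 to 160 mm from the axis, with a steel cone that points inwards at the wheel's rim (tip 123 mm from the axis, 36 mm above the table).
- wheel_centre (a point): Centre of the wheel's flat top face, 46 mm above the table; it does not turn. A hub cap 24 mm across stands 6 mm above the face here. From 15 to 82 mm from the axis the face is bare all round: a fingertip pressed there with a few newtons stops the wheel within a few degrees.
- stop_point (a point): Fixed point beside the pointer, 95 mm from the wheel's axis in the pointer's direction, 46 mm above the table: the bead's foot should stand here in the end, to within 20 mm.
- wheel: Flat bare aluminium disc, 230 mm across, 12 mm thick, top face 46 mm above the table, turning on an upright bearing about the foot's axis; about 0.7 kg (varies). Origin: on the axis at table height; its x axis points to the bead, -x to the plain post.
- bead_foot (a point): Where the bead's stand meets the wheel's face, 95 mm from the axis. On it a thin upright wire, top 36 mm above the face, carries a round amber glass bead 22 mm across, its middle 23 mm above the face. Fragile: do not touch.
- bead: The glass bead with its wire and stand; origin as bead_foot.
- post_foot (a point): Where the plain post meets the wheel's face, 95 mm from the axis, exactly opposite the bead.
- post: Plain steel post for flicking the wheel, 16 mm in diameter, 35 mm high above the wheel's face, fixed to the wheel; origin as post_foot.
- spindle (a joint): Angle of the wheel (rad), 0 when the bead stands at the pointer, growing anticlockwise seen from above and counting on over the turns (2 pi at the next pass). Starts at rest between 0.9 and 4.6. Spun at 3 rad/s and left alone the wheel loses about 1 rad/s with each turn (0.8 to 1.3, by its mass) and makes some two and a half turns. It stays where it is stopped.
- rod_jar: Loose glass jar 72 mm across, 95 mm high, with coloured glass rods standing up to 175 mm. Bystander. Origin: centre of its underside.
- tweezers: Loose dark steel tweezers, 150 mm long, lying flat. Bystander. Origin: middle, on the table.
- paddle: Loose dark graphite paddle, blade 80 x 50 x 12 mm, with a thin wooden handle, 175 mm long over all, lying flat. Bystander. Origin: where handle meets blade, on the table.

How it is judged:
By the outcome, as a careful person would: the job done as asked, in the order asked, and still so for the second after the job is handed in, with the robot touching nothing.
It also fails if it takes over 58 s, if anything falls off the work surface, if the arm or the gripper's body presses on something with over 40 N, if the wrist force passes 120 N, or if a joint passes its speed limit or range.

ROBOT

A 6-joint arm with a two-finger parallel gripper is mounted at the origin on the work surface. World frame = base frame: x ahead of the robot, y to its left, z up, the work surface at z = 0. Lengths are in m, angles in rad, forces in N, time in s.
With the tool pointing down it reaches from about 0.35 to 0.975 m from the base axis. Payload 4.9 kg.
Tool frame: the origin (TCP) lies between the finger pads; the fingertips stand 22 mm ahead of it and the grasp point (between the pads) lies 3 mm ahead of it; z points along the fingers, y is the line along which they close (so a half turn about z gives the same grasp; the last joint's range is limited). The gripper opens to 85 mm and grips with 20 to 120 N. Pads are 22 mm wide; open, the fingers measure 114 mm over their backs; the gripper's body (76 mm by 85 mm) begins 54 mm behind the grasp point. The pads swing forward as they close: fully open they stand 13 mm farther back than shut.
Start: joints at [-1.448, 0.053, 1.613, -0, 1.476, -0.119], TCP at [0.15, -0.607, 0.253] pointing down, gripper open.
Joint ranges: [-3.01, 3.01], [-1.01, 2.22], [0.06, 2.58], [-1.02, 4.17], [0.09, 2.62], [-3.14, 3.14]. Speed limits (rad/s): [2.57, 2.57, 3.14, 3.14, 3.14, 3.14].

INTERFACE

Orientations are given as a unit quaternion [w, x, y, z].
In Python, from plant import state, grab_frame, get_calibration, job_done, recognise, regions_of gives the robot as it stands.
- The arm moves only by the tool apply_moves, never from a script. Its argument "targets" is a list of rows, each an object with "translation": the shift along the tool's x, y, z normalised to -1 to 1, where 1 is 100 mm, a list of three; "twist": the turn about the tool's z normalised to -1 to 1, where 1 is 0.1 rad; "hand": the opening, from 0 (shut) to 1 (fully open). A call has 1 to 8 rows; each row shifts and turns the commanded pose from where the row before left it, along the tool's axes as they then stand; what a row does not reach is not made up. A row lasts 1/10 s, in which the tool goes at most 50 mm and 8.59 degrees, less where a joint would pass 70% of its speed; a pose out of reach is approached as far as the arm can. A call with a number of a shift or a turn outside -1 to 1 is refused whole. A call with a gripper value outside its range is refused whole. The fingers move at their own pace and stop on an object; the grip force is fixed at half the most. Time passes only in rows, so rows that do not move let the fingers close. It gives the time, the measured TCP pose, the force, the opening and the grip force at its end, in the units of the state.
- state(): the state, without advancing time (a new reading comes with each control period).
- grab_frame(name): name is "scene" or "top"; returns the picture (480x640x3 uint8, red, green, blue); there is no depth.
- get_calibration(name): a dict with "camera_matrix" (3x3 intrinsics, pixels), "D" ([k1, k2, p1, p2, k3] as OpenCV has them; the pictures are not rectified), "pose" (4x4, takes a point from camera to world coordinates). Camera axes: x right, y up, looking along -z (the intrinsics and any distortion apply to the point x, -y, -z); pixel columns grow to the right and rows downward; lengths in m; the calibration is good to about 2 mm. A picture is of the moment at which its call begins. get_calibration takes no time and is no camera call.
- job_done(): hands the job in; it is judged then, once.
Trained networks look in the newest picture that a camera, given by its name, has taken for a name from the list of things; names that differ only in an ending like _2 or _b are one class to them, and where a whole thing is asked for, a point or a joint stands for the part that bears it (a point fixed in the world has none). Each returns a list of dicts, best first, with "score" (0 to 1); they miss things now and then, are a little off and sometimes report something else, mostly with a low value. They report only what shows in the picture. A call takes as long as a camera call.
- recognise(camera, query): "point" ([x, y, z] in m, in world coordinates, good to about 4 mm: the middle of the surface that is visible of it).
- regions_of(camera, query): "pixels" (480x640 bool, what is visible of it).
The state is a dict: "time": time; "joint_pos": joint angles; "joint_vel": joint speeds; "joint_efforts": joint torques, N m; "tool_pos": TCP position; "tool_rot": TCP orientation; "contact_force": force on the tool from outside, world axes, zero at the start; "ft_torque": the same for the moment, N m; "gripper_width": opening from 0.0 (shut) to 1.0 (fully open); "grasp_force": force on a finger pad.
Only numpy, scipy, OpenCV 4.12 (cv2) and the standard library are available. Lean on these libraries where they do the work, as an engineer would, in place of code of your own. Each camera call takes 0.05 s, during which the arm holds its last target. There are 200 camera calls.

## Working session

There is one attempt and no reset: what is moved stays moved. The work goes in short steps, Python scripts to look and compute and a tool call to move; the robot and the scene stay as the last step left them, time stands still between calls to the robot, and variables do not carry over. Pictures are saved under pics/ and viewed, at most 10 in all, crops included, and the job is handed in when it is done.

Besides the shell and the picture viewer there is one more tool, called after "Request:" by a JSON object that holds its "fn" and its "kwargs", one argument or row to a line. apply_moves: Moves the arm, as the interface text tells. Its arguments: {"type":"object","properties":{"targets":{"type":"array"}},"required":["targets"]}

```bash
mkdir -p pics
cat > h.py <<'E'
import numpy as np, cv2
from plant import *
def ray_z(cam,uv,z):
    c=get_calibration(cam);K=np.array(c["camera_matrix"]);P=np.array(c["pose"])
    p=cv2.undistortPoints(np.array([[uv]],float),K,np.array(c["D"],float))[0,0]
    d=P[:3,:3]@np.array([p[0],-p[1],-1]);o=P[:3,3]
    return o+d*(z-o[2])/d[2]
E
python3 - <<'E'
from h import *
s=state();print({k:np.round(v,3) for k,v in s.items()})
for c in("top","scene"):
    f=grab_frame(c);cv2.imwrite(f"pics/{c}0.png",f[:,:,::-1])
    print(c,np.round(np.array(get_calibration(c)["pose"]),2).tolist())
    for q in("foot","wheel","bead","post","rod_jar","tweezers","paddle"):
        print(q,[(round(r["score"],2),np.round(r["point"],3).tolist()) for r in recognise(c,q)[:2]])
E
```

```text
{'time': np.float64(0.0), 'joint_pos': array([-1.448,  0.053,  1.614, -0.   ,  1.476, -0.119]), 'joint_vel': array([-0.001,  0.001,  0.001, -0.   , -0.001, -0.   ]), 'joint_efforts': array([ 3.0000e-03, -3.9369e+01, -3.7017e+01,  0.0000e+00,  7.0000e-03,
        0.0000e+00]), 'tool_pos': array([ 0.15 , -0.606,  0.252]), 'tool_rot': array([-0.001,  0.993,  0.121, -0.   ]), 'contact_force': array([ 0.098, -0.181,  0.924]), 'ft_torque': array([0.011, 0.025, 0.021]), 'grasp_force': np.float64(0.0), 'gripper_width': np.float64(1.0)}
top [[0.0, 1.0, -0.08, 0.5], [-1.0, 0.0, 0.03, 0.02], [0.03, 0.08, 1.0, 1.02], [0.0, 0.0, 0.0, 1.0]]
foot [(0.79, [0.543, -0.013, 0.046])]
wheel [(0.71, [0.538, -0.016, 0.044]), (0.64, [0.646, -0.391, 0.007])]
bead [(0.58, [0.542, -0.113, 0.077])]
post []
rod_jar [(0.96, [0.488, -0.407, 0.07]), (0.63, [0.648, -0.394, 0.005])]
tweezers [(0.78, [0.65, -0.396, 0.006])]
paddle [(0.83, [0.569, 0.425, 0.015])]
scene [[0.18, -0.67, 0.72, 1.45], [0.98, 0.13, -0.13, -0.14], [-0.0, 0.73, 0.68, 0.89], [0.0, 0.0, 0.0, 1.0]]
foot [(0.65, [0.561, -0.012, 0.044])]
wheel [(0.56, [0.551, -0.023, 0.042]), (0.41, [0.665, -0.396, 0.008])]
bead [(0.63, [0.661, -0.399, 0.008])]
post [(0.44, [0.548, 0.074, 0.069])]
rod_jar [(0.89, [0.517, -0.415, 0.076]), (0.52, [0.548, 0.076, 0.069])]
tweezers [(0.67, [0.664, -0.397, 0.006])]
paddle [(0.88, [0.575, 0.426, 0.01])]
```

View pics/top0.png

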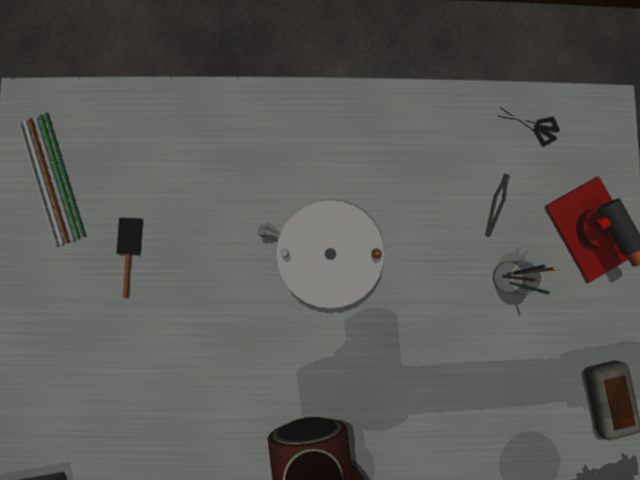

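View pics/scene0.png

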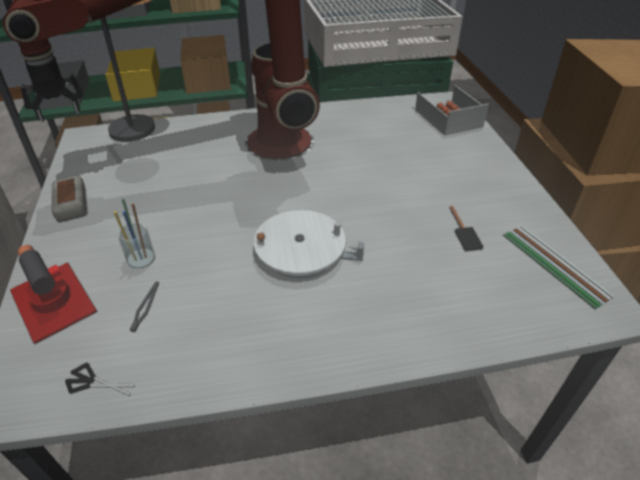

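The top view shows the hub at (330,254), the bead at (377,254), the post at (285,254) and the pointer upright at about (266,232). Next I'll turn these into positions.

Run:
```python
from h import *
f=grab_frame("top");g=cv2.cvtColor(f,cv2.COLOR_RGB2GRAY)
m=((g>125)*255).astype(np.uint8)
c=max(cv2.findContours(m[150:350,230:420].copy(),0,2)[0],key=cv2.contourArea)+[230,150]
print(cv2.contourArea(c),cv2.fitEllipse(c), g[240,310],g[240,240])
w=ray_z("top",(330,254),.052);print("hub",w)
for n,uv,z in(("bead",(377,254),.069),("post",(285,252),.081),("ptr",(264,231),.046)):
    p=ray_z("top",uv,z);d=p-w;print(n,p.round(3),np.hypot(*d[:2]).round(3),np.arctan2(d[1],d[0]).round(3))
w=ray_z("scene",(299,238),.052);print("hub",w)
for n,uv,z in(("bead",(261,238),.069),("post",(337,228),.081),("ptr",(360,247),.046)):
    p=ray_z("scene",uv,z);d=p-w;print(n,p.round(3),np.hypot(*d[:2]).round(3),np.arctan2(d[1],d[0]).round(3))
cv2.imwrite("pics/top1.png",cv2.resize(f[180:330,230:430,::-1],(800,600),interpolation=cv2.INTER_CUBIC))
```

```text
8482.5 ((328.8450622558594, 253.76004028320312), (102.89544677734375, 105.80596160888672), 177.19049072265625) 131 111
hub [ 0.53705683 -0.01786051  0.052     ]
bead [ 0.537 -0.115  0.069] 0.097 -1.576
post [0.54  0.075 0.081] 0.093 1.542
ptr [0.586 0.122 0.046] 0.148 1.236
hub [ 0.54696403 -0.01733152  0.052     ]
bead [ 0.548 -0.11   0.069] 0.093 -1.556
post [0.56  0.075 0.081] 0.093 1.431
ptr [0.6   0.125 0.046] 0.152 1.212
```

View pics/top1.png

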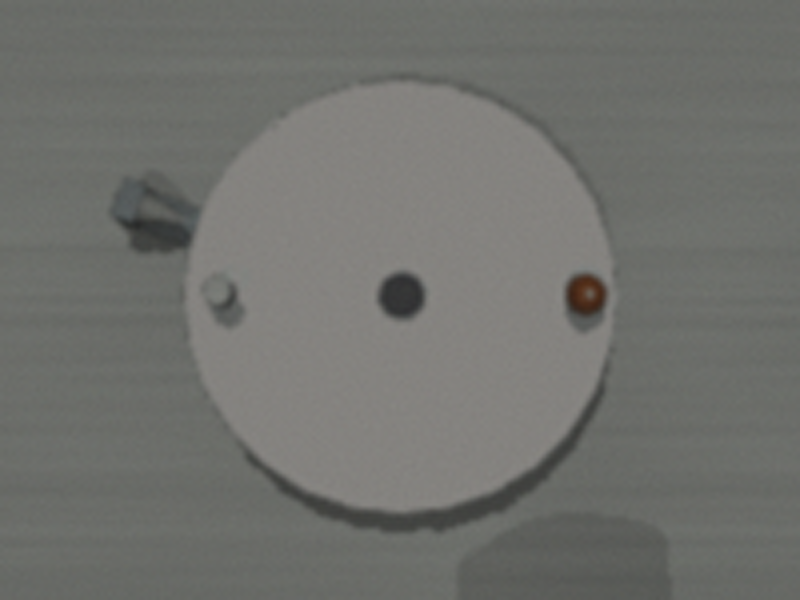

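The pointer is at a world angle of about 1.23 and the bead at about -1.57, so the spindle is at about 3.48. The post is at about (0.54, 0.077). First I'll square the tool and shut the hand.

Request:
{"fn": "apply_moves", "kwargs": {
  "targets": [
    {"translation":[0,0,0],"twist":1,"hand":0},
    {"translation":[0,0,0],"twist":1,"hand":0},
    {"translation":[0,0,0],"twist":0.42,"hand":0},
    {"translation":[0.22,-0.4,0.2],"twist":0,"hand":0},
    {"translation":[0.22,-0.4,0.2],"twist":0,"hand":0},
    {"translation":[0.22,-0.4,0.2],"twist":0,"hand":0},
    {"translation":[0.22,-0.4,0.2],"twist":0,"hand":0},
    {"translation":[0.22,-0.4,0.2],"twist":0,"hand":0}
  ]
}}

```text
time: 1.65
tool_pos: [0.2602, -0.4053, 0.1527]
tool_rot: [0.0, 1.0, -0.0, 0.0]
contact_force: [0.7, -0.8, 0.3]
gripper_width: 0.003
grasp_force: 0.0
```

Request:
{"fn": "apply_moves", "kwargs": {
  "targets": [
    {"translation":[0.23,-0.35,0.2],"twist":0,"hand":0},
    {"translation":[0.23,-0.35,0.2],"twist":0,"hand":0},
    {"translation":[0.24,-0.35,0.2],"twist":0,"hand":0},
    {"translation":[0,0,0.4],"twist":0,"hand":0},
    {"translation":[0,0,0.1],"twist":0,"hand":0},
    {"translation":[0,0,0],"twist":0,"hand":0}
  ]
}}

```text
time: 2.25
tool_pos: [0.3287, -0.3008, 0.0418]
tool_rot: [-0.002, 1.0, -0.0, -0.001]
contact_force: [-0.2, -0.3, 0.6]
gripper_width: 0.003
grasp_force: 0.0
```

Request:
{"fn": "apply_moves", "kwargs": {
  "targets": [
    {"translation":[0,0,0.13],"twist":0,"hand":0},
    {"translation":[0,0,0],"twist":0,"hand":0}
  ]
}}

```text
time: 2.45
tool_pos: [0.3294, -0.3026, 0.0303]
tool_rot: [-0.0, 1.0, -0.001, -0.0]
contact_force: [-0.6, -0.4, -0.3]
gripper_width: 0.005
grasp_force: 0.0
```

Request:
{"fn": "apply_moves", "kwargs": {
  "targets": [
    {"translation":[0,0,0.06],"twist":0,"hand":0},
    {"translation":[0,0,0],"twist":0,"hand":0}
  ]
}}

```text
time: 2.65
tool_pos: [0.3295, -0.3022, 0.0243]
tool_rot: [-0.0, 1.0, -0.001, -0.0]
contact_force: [0.1, 0.1, 0.1]
gripper_width: 0.0
grasp_force: 0.0
```

Request:
{"fn": "apply_moves", "kwargs": {
  "targets": [
    {"translation":[0,0,0.03],"twist":0,"hand":0},
    {"translation":[0,0,0],"twist":0,"hand":0}
  ]
}}

```text
time: 2.85
tool_pos: [0.33, -0.3025, 0.022]
tool_rot: [0.0, 1.0, -0.0, 0.0]
contact_force: [-1.3, -0.2, 3.5]
gripper_width: -0.005
grasp_force: 1.8
```

Request:
{"fn": "apply_moves", "kwargs": {
  "targets": [
    {"translation":[0,0,0.02],"twist":0,"hand":0},
    {"translation":[0,0,0],"twist":0,"hand":0}
  ]
}}

```text
time: 3.05
tool_pos: [0.3301, -0.3026, 0.022]
tool_rot: [-0.0, 1.0, 0.0, -0.001]
contact_force: [-7.8, 5.5, 20.4]
gripper_width: 0.0
grasp_force: 10.1
```

Request:
{"fn": "apply_moves", "kwargs": {
  "targets": [
    {"translation":[0,0,-0.5],"twist":0,"hand":0},
    {"translation":[0,0,-0.5],"twist":0,"hand":0},
    {"translation":[0.4,-0.2,-0.2],"twist":0,"hand":0},
    {"translation":[0.4,-0.3,0],"twist":0,"hand":0},
    {"translation":[0.3,-0.4,0],"twist":0,"hand":0},
    {"translation":[0.3,-0.4,0],"twist":0,"hand":0},
    {"translation":[0.3,-0.4,0],"twist":0,"hand":0},
    {"translation":[0.3,-0.4,0],"twist":0,"hand":0}
  ]
}}

```text
time: 3.85
tool_pos: [0.5308, -0.09, 0.1394]
tool_rot: [0.0, 1.0, -0.0, 0.0]
contact_force: [0.0, -1.0, 0.3]
gripper_width: 0.001
grasp_force: 0.0
```

Request:
{"fn": "apply_moves", "kwargs": {
  "targets": [
    {"translation":[0.22,-0.42,0],"twist":0,"hand":0},
    {"translation":[0.22,-0.42,0],"twist":0,"hand":0},
    {"translation":[0.22,-0.42,0],"twist":0,"hand":0},
    {"translation":[0.22,-0.41,0],"twist":0,"hand":0},
    {"translation":[0,0,0],"twist":0,"hand":0},
    {"translation":[0,0,0.3],"twist":0,"hand":0},
    {"translation":[0,0,0.22],"twist":0,"hand":0},
    {"translation":[0,0,0],"twist":0,"hand":0}
  ]
}}

```text
time: 4.65
tool_pos: [0.6147, 0.0748, 0.083]
tool_rot: [0.0, 1.0, -0.0, -0.004]
contact_force: [-1.4, 0.2, -0.6]
gripper_width: -0.001
grasp_force: 0.0
```

Run:
```python
from h import *
print(state()["tool_pos"])
f=grab_frame("scene");cv2.imwrite("pics/s1.png",cv2.resize(f[160:310,200:400,::-1],(800,600),interpolation=cv2.INTER_CUBIC))
h=cv2.cvtColor(f,cv2.COLOR_RGB2HSV);print(h[236:241,259:264].reshape(-1,3)[::4])
```

```text
[0.61466721 0.07480276 0.08298549]
[[ 11 120 130]
 [ 11 100 123]
 [ 11 109 119]
 [ 11 101 109]
 [ 10  80  96]
 [ 13  31  98]
 [ 20   6 120]]
```

View pics/s1.png

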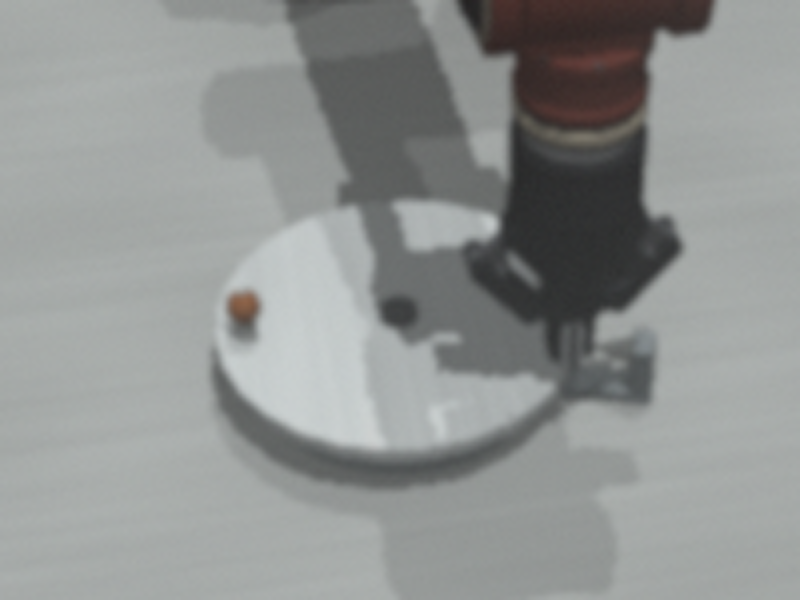

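The view shows the shut fingertip beyond the post at the rim, with its way to the post clear. The bead is at crop position (243,306). Now the flick, then a quick lift.

Request:
{"fn": "apply_moves", "kwargs": {
  "targets": [
    {"translation":[-0.2,0,0],"twist":0,"hand":0},
    {"translation":[-0.25,0,0],"twist":0,"hand":0},
    {"translation":[-0.3,0,0],"twist":0,"hand":0},
    {"translation":[-0.3,0,0],"twist":0,"hand":0},
    {"translation":[0.1,0,-0.4],"twist":0,"hand":0},
    {"translation":[0,0,-0.4],"twist":0,"hand":0}
  ]
}}

```text
time: 5.3
tool_pos: [0.5201, 0.0747, 0.1664]
tool_rot: [0.0, 1.0, -0.0, -0.002]
contact_force: [1.5, 0.2, 0.7]
gripper_width: 0.003
grasp_force: 0.0
```

```bash
cat >> h.py <<'E'
C=np.array([.541,-.0175])
def track(n,first=False,cam="scene"):
    for i in range(n):
        f=grab_frame(cam);t=state()["time"]
        h=cv2.cvtColor(f,cv2.COLOR_RGB2HSV)
        m=(h[...,0]>6)&(h[...,0]<18)&(h[...,1]>70)&(h[...,2]>60)
        R=np.zeros_like(m);R[195:285,245:355]=1;m&=R
        k,_,st,ce=cv2.connectedComponentsWithStats(m.astype(np.uint8))
        out=[]
        for j in range(1,k):
            if st[j,4]<8: continue
            p=ray_z(cam,ce[j],.069)[:2]-C;r=np.hypot(*p)
            out.append((int(st[j,4]),round(r,3),round(float((np.arctan2(p[1],p[0])-1.23)%(2*np.pi)),3)))
        print(round(float(t),3),out)
E
python3 - <<'E'
from h import *
print(state()["tool_pos"]);track(12)
E
```

```text
[0.52014821 0.07471788 0.16638465]
5.35 [(39, np.float64(0.095), 4.816)]
5.4 [(36, np.float64(0.095), 5.004)]
5.45 [(37, np.float64(0.096), 5.181)]
5.5 [(37, np.float64(0.096), 5.363)]
5.55 [(38, np.float64(0.096), 5.542)]
5.6 [(34, np.float64(0.097), 5.718)]
5.65 [(34, np.float64(0.097), 5.891)]
5.7 [(31, np.float64(0.097), 6.061)]
5.75 [(33, np.float64(0.097), 6.244)]
5.8 [(28, np.float64(0.096), 0.125)]
5.85 [(30, np.float64(0.097), 0.304)]
5.9 [(31, np.float64(0.096), 0.471)]
```

Request:
{"fn": "apply_moves", "kwargs": {
  "targets": [
    {"translation":[-0.1,0.46,0.2],"twist":0,"hand":0},
    {"translation":[-0.1,0.46,0.2],"twist":0,"hand":0},
    {"translation":[0,0,0.3],"twist":0,"hand":0},
    {"translation":[0,0,0.2],"twist":0,"hand":0}
  ]
}}

```text
time: 6.3
tool_pos: [0.502, -0.016, 0.0761]
tool_rot: [-0.0, 1.0, -0.001, -0.001]
contact_force: [-0.4, 0.4, 0.1]
gripper_width: 0.001
grasp_force: 0.0
```

Run:
```python
from h import *
print(state()["tool_pos"]);track(8)
for uv in ((262,230),(262.5,229.5)):
    w=ray_z("top",(330.4,254),.052);p=ray_z("top",uv,.046)-w;print(w,np.arctan2(p[1],p[0]),np.hypot(*p[:2]))
# pointer in s1 crop: upright top centre (645,340)/4
w=ray_z("scene",(200+398/4,160+309/4),.052);p=ray_z("scene",(200+645/4,160+343/4),.046)-w;print(w,np.arctan2(p[1],p[0]),np.hypot(*p[:2]))
```

```text
[ 0.50199477 -0.01596619  0.07609136]
6.35 []
6.4 []
6.45 [(10, np.float64(0.091), 2.354)]
6.5 [(40, np.float64(0.094), 2.446)]
6.55 [(42, np.float64(0.094), 2.616)]
6.6 [(41, np.float64(0.094), 2.766)]
6.65 [(37, np.float64(0.093), 2.935)]
6.7 [(35, np.float64(0.094), 3.091)]
[ 0.53705899 -0.01870324  0.052     ] 1.2340386951691484 0.15354065743074027
[ 0.53705899 -0.01870324  0.052     ] 1.2251810503467186 0.15291253314704714
[ 0.54447907 -0.01568891  0.052     ] 1.225146703564449 0.15348194823588485
```

Request:
{"fn": "apply_moves", "kwargs": {
  "targets": [
    {"translation":[0,0,0],"twist":0,"hand":0},
    {"translation":[0,0,0],"twist":0,"hand":0},
    {"translation":[0,0,0],"twist":0,"hand":0},
    {"translation":[0,0,0],"twist":0,"hand":0},
    {"translation":[0,0,0],"twist":0,"hand":0},
    {"translation":[0,0,0],"twist":0,"hand":0},
    {"translation":[0,0,0],"twist":0,"hand":0},
    {"translation":[0,0,0],"twist":0,"hand":0}
  ]
}}

```text
time: 7.5
tool_pos: [0.5032, -0.0148, 0.0782]
tool_rot: [0.0, 1.0, -0.0, -0.0]
contact_force: [0.1, -0.0, -0.4]
gripper_width: 0.003
grasp_force: 0.0
```

Run:
```python
from h import *
track(16);print(state()["tool_pos"])
```

```text
7.55 [(34, np.float64(0.096), 5.585)]
7.6 [(31, np.float64(0.097), 5.716)]
7.65 [(32, np.float64(0.097), 5.849)]
7.7 [(31, np.float64(0.097), 5.978)]
7.75 [(32, np.float64(0.096), 6.127)]
7.8 [(31, np.float64(0.097), 6.247)]
7.85 [(27, np.float64(0.096), 0.091)]
7.9 [(33, np.float64(0.097), 0.225)]
7.95 [(29, np.float64(0.096), 0.355)]
8.0 [(31, np.float64(0.097), 0.476)]
8.05 [(30, np.float64(0.096), 0.604)]
8.1 [(30, np.float64(0.096), 0.74)]
8.15 [(28, np.float64(0.095), 0.859)]
8.2 [(29, np.float64(0.096), 0.987)]
8.25 [(28, np.float64(0.095), 1.111)]
8.3 [(31, np.float64(0.096), 1.242)]
[ 0.5032207  -0.01479097  0.07820311]
```

Request:
{"fn": "apply_moves", "kwargs": {
  "targets": [
    {"translation":[0,0,0.04],"twist":0,"hand":0},
    {"translation":[0,0,0],"twist":0,"hand":0},
    {"translation":[0,0,0],"twist":0,"hand":0},
    {"translation":[0,0,0],"twist":0,"hand":0},
    {"translation":[0,0,0],"twist":0,"hand":0},
    {"translation":[0,0,0],"twist":0,"hand":0},
    {"translation":[0,0,0],"twist":0,"hand":0},
    {"translation":[0,0,0],"twist":0,"hand":0}
  ]
}}

```text
time: 9.1
tool_pos: [0.5032, -0.0148, 0.0742]
tool_rot: [0.0, 1.0, -0.0, 0.0]
contact_force: [-0.0, -0.4, 0.6]
gripper_width: -0.003
grasp_force: 0.0
```

Run:
```python
from h import *
track(8);print(state()["tool_pos"])
```

```text
9.15 [(34, np.float64(0.093), 3.245)]
9.2 [(35, np.float64(0.093), 3.359)]
9.25 [(32, np.float64(0.093), 3.462)]
9.3 [(36, np.float64(0.093), 3.577)]
9.35 [(34, np.float64(0.094), 3.686)]
9.4 [(37, np.float64(0.094), 3.792)]
9.45 [(35, np.float64(0.094), 3.902)]
9.5 [(34, np.float64(0.094), 4.001)]
[ 0.50321617 -0.01482646  0.07418784]
```

Request:
{"fn": "apply_moves", "kwargs": {
  "targets": [
    {"translation":[0,0,0],"twist":0,"hand":0},
    {"translation":[0,0,0],"twist":0,"hand":0},
    {"translation":[0,0,0],"twist":0,"hand":0},
    {"translation":[0,0,0],"twist":0,"hand":0},
    {"translation":[0,0,0],"twist":0,"hand":0},
    {"translation":[0,0,0],"twist":0,"hand":0},
    {"translation":[0,0,0],"twist":0,"hand":0}
  ]
}}

```text
time: 10.2
tool_pos: [0.5032, -0.0148, 0.0742]
tool_rot: [-0.0, 1.0, -0.0, -0.0]
contact_force: [-0.0, 0.3, 0.2]
gripper_width: -0.0
grasp_force: 0.0
```

Run:
```python
from h import *
track(6);print(state()["tool_pos"])
```

```text
10.25 [(33, np.float64(0.096), 5.492)]
10.3 [(35, np.float64(0.097), 5.582)]
10.35 [(34, np.float64(0.097), 5.669)]
10.4 [(34, np.float64(0.097), 5.76)]
10.45 [(33, np.float64(0.097), 5.846)]
10.5 [(32, np.float64(0.097), 5.937)]
[ 0.50322775 -0.01479183  0.07421367]
```

Request:
{"fn": "apply_moves", "kwargs": {
  "targets": [
    {"translation":[0,0,0],"twist":0,"hand":0},
    {"translation":[0,0,0],"twist":0,"hand":0},
    {"translation":[0,0,0],"twist":0,"hand":0},
    {"translation":[0,0,0],"twist":0,"hand":0},
    {"translation":[0,0,0],"twist":0,"hand":0},
    {"translation":[0,0,0],"twist":0,"hand":0},
    {"translation":[0,0,0],"twist":0,"hand":0},
    {"translation":[0,0,0],"twist":0,"hand":0}
  ]
}}

```text
time: 11.3
tool_pos: [0.5032, -0.0148, 0.0742]
tool_rot: [-0.0, 1.0, -0.0, -0.0]
contact_force: [-0.3, 0.7, 0.1]
gripper_width: 0.0
grasp_force: 0.0
```

Request:
{"fn": "apply_moves", "kwargs": {
  "targets": [
    {"translation":[0,0,0],"twist":0,"hand":0},
    {"translation":[0,0,0],"twist":0,"hand":0},
    {"translation":[0,0,0],"twist":0,"hand":0},
    {"translation":[0,0,0],"twist":0,"hand":0},
    {"translation":[0,0,0],"twist":0,"hand":0},
    {"translation":[0,0,0],"twist":0,"hand":0},
    {"translation":[0,0,0],"twist":0,"hand":0},
    {"translation":[0,0,0],"twist":0,"hand":0}
  ]
}}

```text
time: 12.1
tool_pos: [0.5032, -0.0148, 0.0742]
tool_rot: [-0.0, 1.0, -0.0, 0.0]
contact_force: [-0.4, -1.2, 0.5]
gripper_width: 0.002
grasp_force: 0.0
```

Request:
{"fn": "apply_moves", "kwargs": {
  "targets": [
    {"translation":[0,0,0],"twist":0,"hand":0},
    {"translation":[0,0,0],"twist":0,"hand":0},
    {"translation":[0,0,0],"twist":0,"hand":0},
    {"translation":[0,0,0],"twist":0,"hand":0},
    {"translation":[0,0,0],"twist":0,"hand":0},
    {"translation":[0,0,0],"twist":0,"hand":0}
  ]
}}

```text
time: 12.7
tool_pos: [0.5032, -0.0148, 0.0742]
tool_rot: [-0.0, 1.0, -0.0, -0.0]
contact_force: [0.3, 1.3, 0.9]
gripper_width: 0.001
grasp_force: 0.0
```

Run:
```python
from h import *
track(8);print(state()["tool_pos"])
```

```text
12.75 [(35, np.float64(0.095), 3.102)]
12.8 [(35, np.float64(0.094), 3.172)]
12.85 [(35, np.float64(0.094), 3.23)]
12.9 [(34, np.float64(0.093), 3.3)]
12.95 [(34, np.float64(0.094), 3.369)]
13.0 [(34, np.float64(0.093), 3.429)]
13.05 [(32, np.float64(0.093), 3.5)]
13.1 [(36, np.float64(0.094), 3.557)]
[ 0.50322017 -0.01479564  0.07420065]
```

Request:
{"fn": "apply_moves", "kwargs": {
  "targets": [
    {"translation":[0,0,0.03],"twist":0,"hand":0},
    {"translation":[0,0,0],"twist":0,"hand":0},
    {"translation":[0,0,0],"twist":0,"hand":0},
    {"translation":[0,0,0],"twist":0,"hand":0},
    {"translation":[0,0,0],"twist":0,"hand":0},
    {"translation":[0,0,0],"twist":0,"hand":0},
    {"translation":[0,0,0],"twist":0,"hand":0},
    {"translation":[0,0,0],"twist":0,"hand":0}
  ]
}}

```text
time: 13.9
tool_pos: [0.5032, -0.0148, 0.0712]
tool_rot: [0.0, 1.0, -0.0, 0.0]
contact_force: [-0.1, 0.4, 0.2]
gripper_width: -0.002
grasp_force: 0.0
```

Request:
{"fn": "apply_moves", "kwargs": {
  "targets": [
    {"translation":[0,0,0],"twist":0,"hand":0},
    {"translation":[0,0,0],"twist":0,"hand":0},
    {"translation":[0,0,0],"twist":0,"hand":0},
    {"translation":[0,0,0],"twist":0,"hand":0},
    {"translation":[0,0,0],"twist":0,"hand":0},
    {"translation":[0,0,0],"twist":0,"hand":0}
  ]
}}

```text
time: 14.5
tool_pos: [0.5032, -0.0148, 0.0712]
tool_rot: [-0.0, 1.0, -0.0, -0.0]
contact_force: [1.3, -0.1, 0.1]
gripper_width: -0.001
grasp_force: 0.0
```

Run:
```python
from h import *
track(8);print(state()["tool_pos"])
```

```text
14.55 [(38, np.float64(0.096), 5.128)]
14.6 [(34, np.float64(0.096), 5.176)]
14.65 [(34, np.float64(0.096), 5.22)]
14.7 [(37, np.float64(0.096), 5.265)]
14.75 [(34, np.float64(0.097), 5.31)]
14.8 [(35, np.float64(0.096), 5.361)]
14.85 [(33, np.float64(0.097), 5.405)]
14.9 [(35, np.float64(0.097), 5.446)]
[ 0.50321579 -0.01480693  0.07118933]
```

Request:
{"fn": "apply_moves", "kwargs": {
  "targets": [
    {"translation":[0,0,0],"twist":0,"hand":0},
    {"translation":[0,0,0],"twist":0,"hand":0},
    {"translation":[0,0,0],"twist":0,"hand":0},
    {"translation":[0,0,0],"twist":0,"hand":0},
    {"translation":[0,0,0],"twist":0,"hand":0}
  ]
}}

```text
time: 15.4
tool_pos: [0.5032, -0.0148, 0.0712]
tool_rot: [-0.0, 1.0, -0.0, -0.0]
contact_force: [-0.2, 0.1, 0.0]
gripper_width: 0.002
grasp_force: 0.0
```

Run:
```python
from h import *
track(3)
```

```text
15.45 [(30, np.float64(0.097), 5.903)]
15.5 [(30, np.float64(0.097), 5.944)]
15.55 [(30, np.float64(0.097), 5.981)]
```

Request:
{"fn": "apply_moves", "kwargs": {
  "targets": [
    {"translation":[0,0,0],"twist":0,"hand":0},
    {"translation":[0,0,0],"twist":0,"hand":0},
    {"translation":[0,0,0.045],"twist":0,"hand":0},
    {"translation":[0,0,0],"twist":0,"hand":0},
    {"translation":[0,0,0],"twist":0,"hand":0}
  ]
}}

```text
time: 16.05
tool_pos: [0.5041, -0.0151, 0.068]
tool_rot: [0.0, 1.0, -0.0, 0.001]
contact_force: [-1.6, -1.5, 7.1]
gripper_width: -0.003
grasp_force: 3.6
```

Run:
```python
from h import *
track(5);print(state()["tool_pos"],state()["contact_force"])
```

```text
16.1 [(31, np.float64(0.097), 6.247)]
16.15 [(31, np.float64(0.097), 6.247)]
16.2 [(31, np.float64(0.097), 6.247)]
16.25 [(31, np.float64(0.097), 6.247)]
16.3 [(30, np.float64(0.097), 6.251)]
[ 0.50409854 -0.01511303  0.06801136] [-2.34897658 -1.02521269  6.13845283]
```

Stopped 0.036 rad (about 3 mm) before the pointer. Now I'll lift straight up.

Request:
{"fn": "apply_moves", "kwargs": {
  "targets": [
    {"translation":[0,0,-0.05],"twist":0,"hand":0},
    {"translation":[0,0,-0.3],"twist":0,"hand":0},
    {"translation":[0,0,-0.5],"twist":0,"hand":0},
    {"translation":[0,0,-0.5],"twist":0,"hand":0},
    {"translation":[0,0,0],"twist":0,"hand":0},
    {"translation":[0,0,0],"twist":0,"hand":0}
  ]
}}

```text
time: 16.9
tool_pos: [0.5041, -0.0149, 0.2035]
tool_rot: [0.0, 1.0, -0.0, 0.002]
contact_force: [0.0, 0.5, -0.4]
gripper_width: -0.001
grasp_force: 0.0
```

Run:
```python
from h import *
track(4);print(state()["tool_pos"],state()["contact_force"])
f=grab_frame("scene");cv2.imwrite("pics/end.png",cv2.resize(f[160:310,200:400,::-1],(800,600),interpolation=cv2.INTER_CUBIC))
```

```text
16.95 [(30, np.float64(0.097), 6.251)]
17.0 [(31, np.float64(0.097), 6.247)]
17.05 [(30, np.float64(0.097), 6.251)]
17.1 [(30, np.float64(0.097), 6.251)]
[ 0.50196382 -0.01459312  0.19926653] [0.6946552  0.05019768 0.12025998]
```

View pics/end.png

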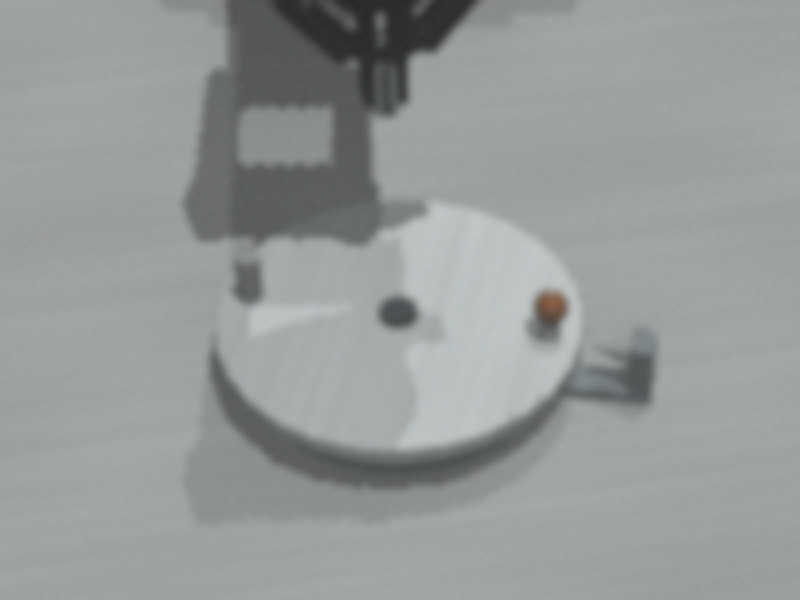

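The view shows the bead's foot, at about crop (543,335), lying on the line from the hub to the top of the upright at (645,338). The finger is well clear.

```bash
python3 -c "
from plant import *
print(job_done())"
```

```text
the job is handed in; nothing more can be done
None
```

The job is handed in: the flicked wheel carried the bead past the pointer three times by itself, and I braked it on the fourth pass with the bead about 3 mm short of the pointer, then lifted the finger and the wheel stayed put.

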